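Set out a specimen batch on the transfer shelf and call for collection

ROBOT

A 7-joint arm with a two-finger parallel gripper is mounted at the origin on the work surface. World frame = base frame: x ahead of the robot, y to its left, z up, the work surface at z = 0. Lengths are in m, angles in rad, forces in N, time in s.
With the tool pointing down it reaches from about 0.425 to 0.925 m from the base axis. Payload 6.8 kg.
Tool frame: the origin (TCP) lies between the finger pads; the fingertips stand r.tips_ahead ahead of it and the grasp point (between the pads) lies 5 mm behind it (r.tips_ahead is the distance from the TCP to the fingertips, in m); z points along the fingers, y is the line along which they close (so a half turn about z gives the same grasp; the last joint's range is limited). The gripper opens to 85 mm and grips with 20 to 120 N. Pads are 22 mm wide; open, the fingers measure 114 mm over their backs; the gripper's body (76 mm by 85 mm) begins 54 mm behind the grasp point. The pads swing forward as they close: fully open they stand 13 mm farther back than shut.
Start: joints at [-1.266, 0.477, 0.022, 1.555, -0.011, 1.109, -0.083], TCP at [0.271, 0.618, 0.245] pointing down, gripper open.
Joint ranges: [-2.96, 2.96], [-0.34, 2.1], [-1.41, 1.46], [0.24, 2.44], [-1.37, 4.51], [0.17, 1.92], [-2.96, 2.96]. Speed limits (rad/s): [2.39, 2.39, 3.14, 3.14, 3.14, 3.14, 3.14].

INTERFACE

Orientations are given as a rotation vector (axis times angle).
In Python, from bench import r gives the robot as it stands.
- The arm moves only by the tool move_arm, never from a script. Its argument "rows" is one flat list of numbers, 4 for each row, row after row: the shift along the tool's x, y, z in cm, then the turn about the tool's z in degrees. In form: [tx, ty, tz, twist, tx, ty, tz, twist, ...]. A call has 1 to 10 rows; each row is the pose to reach, as a shift and turn from the pose commanded when the call began, along the tool's axes at that moment; what a row does not reach only later rows make up. A row lasts 1/8 s, in which the tool goes at most 62.5 mm and 10.7 degrees, less where a joint would pass 70% of its speed; a pose out of reach is approached as far as the arm can. A call with a gripper value outside its range is refused whole. "fingers" is the opening, from 0 (shut) to 1 (fully open), set as the call begins (left out, the last holds). The fingers move at their own pace and stop on an object; "newtons" is the grip in N (left out, the last holds). Time passes only in rows, so rows that repeat a pose let the fingers close. It gives the time, the measured TCP pose, the force, the opening and the grip force at its end, in the units of the state.
- r.get_obs(): the state, without advancing time (a new reading comes with each control period).
- r.grab_frame(name): name is "scene" or "top"; returns the picture (420x560x3 uint8, blue, green, red); there is no depth.
- r.camera_params(name): a dict with "fx", "fy", "cx", "cy" (pixels), "world_from_camera" (4x4, takes a point from camera to world coordinates). Camera axes: x right, y down, z forward; pixel columns grow to the right and rows downward; lengths in m; the calibration is good to about 2 mm. A picture is of the moment at which its call begins. camera_params takes no time and is no camera call.
- r.hand_in(): hands the job in; it is judged then, once.
The state is a dict: "clock": time; "joints": joint angles; "qvel": joint speeds; "tau": joint torques, N m; "tcp_pos": TCP position; "orientation": TCP orientation; "contact_force": force on the tool from outside, world axes, zero at the start; "moment": the same for the moment, N m; "grip_width": finger opening in m; "gripper_force": force on a finger pad.
Only numpy, scipy, OpenCV 4.12 (cv2) and the standard library are available. Lean on these libraries where they do the work, as an engineer would, in place of code of your own. Each camera call takes 0.05 s, during which the arm holds its last target. There are 200 camera calls.

TASK

Clear the red-capped jar left on the low shelf into the grey tub, and stand all the blue-capped jars in a neat row on the shelf's blue strip and all the yellow-capped jars on its yellow strip, upright, each centred on a white spot and the middle spot of each strip always filled. When all are in place, wind the red-knobbed crank clockwise about one full turn to its stop so that the orange rail rises to keep the jars in, and only then press the call bell's plunger fully down and let it up again, with every jar still on its spot at the end. Leave everything else on the bench where it is.

Things in the scene. Friction and masses are not known exactly. Their poses are not given: they have to be found in the camera images.
- blue_jar1: specimen jar with a blue cap: one upright cylinder, 46 mm diameter, 56 mm high (white body 40 mm with a heavy base, cap 16 mm of the same diameter), about 120 g; origin at the centre of its underside, z up its axis. May be absent (then None from the start).
- blue_jar2: specimen jar with a blue cap: one upright cylinder, 46 mm diameter, 56 mm high (white body 40 mm with a heavy base, cap 16 mm of the same diameter), about 120 g; origin at the centre of its underside, z up its axis. May be absent (then None from the start).
- blue_jar3: specimen jar with a blue cap: one upright cylinder, 46 mm diameter, 56 mm high (white body 40 mm with a heavy base, cap 16 mm of the same diameter), about 120 g; origin at the centre of its underside, z up its axis. May be absent (then None from the start).
- yellow_jar1: specimen jar with a yellow cap: one upright cylinder, 46 mm diameter, 56 mm high (white body 40 mm with a heavy base, cap 16 mm of the same diameter), about 120 g; origin at the centre of its underside, z up its axis. May be absent (then None from the start).
- yellow_jar2: specimen jar with a yellow cap: one upright cylinder, 46 mm diameter, 56 mm high (white body 40 mm with a heavy base, cap 16 mm of the same diameter), about 120 g; origin at the centre of its underside, z up its axis. May be absent (then None from the start).
- yellow_jar3: specimen jar with a yellow cap: one upright cylinder, 46 mm diameter, 56 mm high (white body 40 mm with a heavy base, cap 16 mm of the same diameter), about 120 g; origin at the centre of its underside, z up its axis. May be absent (then None from the start).
- red_jar: specimen jar with a red cap: one upright cylinder, 46 mm diameter, 56 mm high (white body 40 mm with a heavy base, cap 16 mm of the same diameter), about 120 g; origin at the centre of its underside, z up its axis. Always there: left over from the last batch, it starts somewhere on the shelf, on or between the spots.
- tub: open grey tub, fixed, 130 mm (its x) by 110 mm (its y) outside, 35 mm high, walls and floor 4 mm; origin at the centre of its underside
- shelf: low fixed shelf: grey deck 236 mm (x) by 290 mm (y), top 60 mm above the bench; origin on the bench, 4 mm nearer the front than below the deck's middle; x axis points to its back, y to its left. A lip 12 mm high runs along the back edge (x 114 to 122 mm). At its right end (y -230 mm) a grey gearbox, 110 mm square, 56 mm high, carries the crank.
- blue_left (a point): centre of the left (+y) white spot of the blue strip, on its top face (63 mm above the bench), where a jar's underside rests; axes as the shelf's. The strip (70 x 260 x 3 mm) lies along the deck, as the front or the back row (rows 84 mm apart); its three spots are 46 mm wide, 86 mm apart
- blue_mid (a point): centre of the middle white spot of the blue strip, on its top face (63 mm above the bench), where a jar's underside rests; axes as the shelf's. The strip (70 x 260 x 3 mm) lies along the deck, as the front or the back row (rows 84 mm apart); its three spots are 46 mm wide, 86 mm apart
- blue_right (a point): centre of the right (-y) white spot of the blue strip, on its top face (63 mm above the bench), where a jar's underside rests; axes as the shelf's. The strip (70 x 260 x 3 mm) lies along the deck, as the front or the back row (rows 84 mm apart); its three spots are 46 mm wide, 86 mm apart
- yellow_left (a point): centre of the left (+y) white spot of the yellow strip, on its top face (63 mm above the bench), where a jar's underside rests; axes as the shelf's. The strip (70 x 260 x 3 mm) lies along the deck, as the front or the back row (rows 84 mm apart); its three spots are 46 mm wide, 86 mm apart
- yellow_mid (a point): centre of the middle white spot of the yellow strip, on its top face (63 mm above the bench), where a jar's underside rests; axes as the shelf's. The strip (70 x 260 x 3 mm) lies along the deck, as the front or the back row (rows 84 mm apart); its three spots are 46 mm wide, 86 mm apart
- yellow_right (a point): centre of the right (-y) white spot of the yellow strip, on its top face (63 mm above the bench), where a jar's underside rests; axes as the shelf's. The strip (70 x 260 x 3 mm) lies along the deck, as the front or the back row (rows 84 mm apart); its three spots are 46 mm wide, 86 mm apart
- crank (a joint): angle of the hand crank on the shelf's right end, rad: starts near 0, grows clockwise seen from above, and meets its end stop at 6.45, a little over one full turn; stays where it is left. It raises the orange rail (8 mm thick, 270 mm long, along the shelf's front edge, 119 mm in front of the shelf's origin) from level with the deck to 30 mm above it
- crank_axis (a point): point on the vertical axis of the crank, on the top face of its black disc (112 mm diameter, 74 mm above the bench)
- crank_knob (a point): top centre of the crank's red knob: an upright freely spinning cylinder 18 mm in diameter and 44 mm high, standing on the disc 44 mm from its axis; its top is 118 mm above the bench
- bell_plunger (a joint): travel of the call bell's plunger, m: 0 up, 0.007 at its stop (spring, about 4 N); it comes back up by itself
- bell_top (a point): top centre of the brass plunger button (22 mm diameter, 54 mm above the bench when up) of the desk call bell, a fixed steel dome 86 mm wide
- wash_bottle: white bottle with a red cap, 60 mm across, 160 mm high; origin at the centre of its underside; to be left alone
- oil_bottle: small amber bottle, 32 mm across, 70 mm high; origin at the centre of its underside; to be left alone
- slide_box: green slide box, 90 x 170 x 35 mm; origin at the centre of its underside; to be left alone

How it is judged:
By the outcome, as a careful person would: the job done as asked, in the order asked, and still so for the second after the job is handed in, with the robot touching nothing.
Of blue_jar1, blue_jar2, blue_jar3, yellow_jar1, yellow_jar2, yellow_jar3 only 4 to 6 are there at a start; the rules pass over those that are not, and their reading is None.
At some moment in a run one of blue_jar1, blue_jar2, blue_jar3, yellow_jar1, yellow_jar2, yellow_jar3 may be knocked a few centimetres aside while the robot is not near it.
Once in a run the grip may slacken for a moment while it holds something.
It also fails if it takes over 210 s, if anything falls off the work surface, if the arm or the gripper's body presses on something with over 40 N, if the wrist force passes 120 N, or if a joint passes its speed limit or range.

## Working session

There is one attempt and no reset: what is moved stays moved. The work goes in short steps, Python scripts to look and compute and a tool call to move; the robot and the scene stay as the last step left them, time stands still between calls to the robot, and variables do not carry over. Pictures are saved under pics/ and viewed, at most 14 in all, crops included, and the job is handed in when it is done.

Besides the shell and the picture viewer there is one more tool, called after "Emit:" by a JSON object that holds its "method" and its "body". move_arm: Moves the arm, as the interface text tells. Its arguments: {"type":"object","properties":{"rows":{"type":"array"},"fingers":{"type":"number"},"newtons":{"type":"number"}},"required":["rows"]}

```bash
ls; mkdir -p pics; python3 - <<'E'
from bench import r
import cv2
o=r.get_obs();print(o, r.tips_ahead)
for n in("scene","top"):
    f=r.grab_frame(n);cv2.imwrite(f"pics/{n}0.png",f)
    p=r.camera_params(n);print(n,p)
E
```

```text
pics
{'clock': 0.0, 'joints': array([-1.26610417,  0.47781094,  0.02232313,  1.55646007, -0.01149059,
        1.10929281, -0.0831077 ]), 'qvel': array([-0.00083019, -0.00033194,  0.00120671,  0.00039322,  0.00031608,
       -0.00063243, -0.00102292]), 'tau': array([ 8.19056959e-05, -5.96454334e+01,  1.60826448e+00, -2.81200755e+01,
        1.25520685e-02,  9.25564760e-03,  2.28182410e-05]), 'tcp_pos': array([0.27056526, 0.61777809, 0.24431446]), 'orientation': array([-6.43718484e-01, -3.07468815e+00,  2.87013104e-03]), 'contact_force': array([-0.58828033,  0.00253097,  0.84802618]), 'moment': array([-0.00691812, -0.00282082, -0.02446706]), 'gripper_force': 0.0, 'grip_width': 0.08533600100503641} 0.014
scene {'fx': 407.1459601325192, 'fy': 407.1459601325192, 'cx': 278.1380887558835, 'cy': 204.61203459659197, 'world_from_camera': array([[ 0.23858338,  0.6687222 , -0.70419357,  1.30415028],
       [ 0.97092084, -0.17901552,  0.15895335, -0.14788763],
       [-0.01976594, -0.72163984, -0.69198645,  0.83732029],
       [ 0.        ,  0.        ,  0.        ,  1.        ]])}
top {'fx': 495.72054693842665, 'fy': 495.72054693842665, 'cx': 266.4342051619128, 'cy': 216.10857157287174, 'world_from_camera': array([[ 0.02258007, -0.99352877,  0.11131364,  0.37978847],
       [-0.99970183, -0.02347383, -0.00672506,  0.04778953],
       [ 0.0092945 , -0.1111286 , -0.99376257,  1.5167886 ],
       [ 0.        ,  0.        ,  0.        ,  1.        ]])}
```

```bash
python3 - <<'E'
import cv2
for n in("scene","top"):
    f=cv2.imread(f"pics/{n}0.png");cv2.imwrite(f"pics/{n}0b.png",cv2.resize(f,(800,600),interpolation=cv2.INTER_CUBIC))
E
```

```text
(no output)
```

View pics/top0b.png

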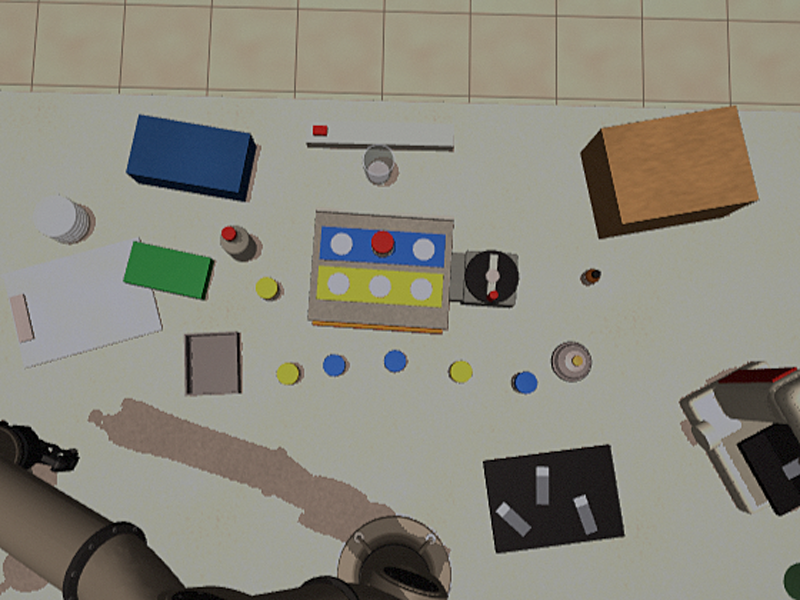

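View pics/scene0b.png

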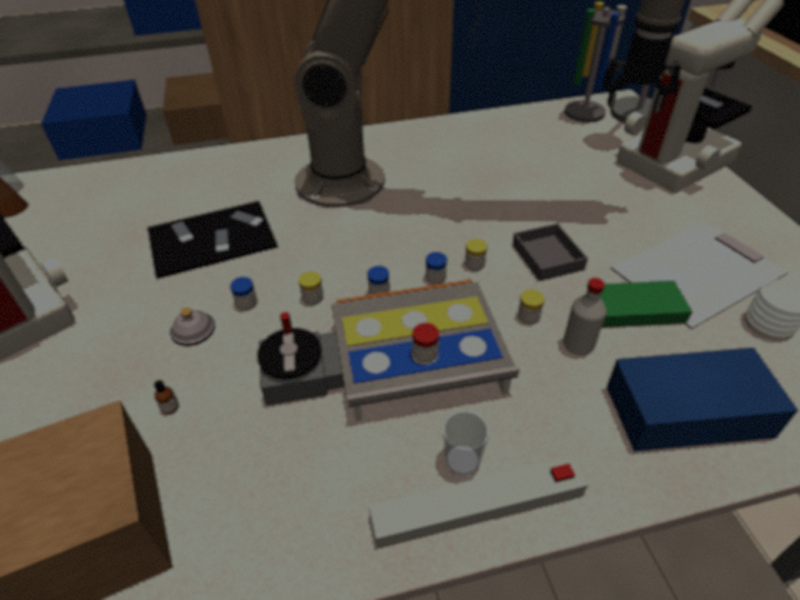

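```bash
cat > h.py <<'E'
import numpy as np, cv2
from bench import r
RNG={'red':[(0,150,70),(6,255,255)],'blue':[(105,170,90),(125,255,255)],'yellow':[(22,130,90),(34,255,255)],'white':[(0,0,105),(180,75,255)]}
def ray(n,uv):
    p=r.camera_params(n);T=p["world_from_camera"]
    d=T[:3,:3]@np.array([(uv[0]-p["cx"])/p["fx"],(uv[1]-p["cy"])/p["fy"],1]);return T[:3,3],d/np.linalg.norm(d)
def onz(n,uv,z):
    c,d=ray(n,uv);return c+d*(z-c[2])/d[2]
def tri(a,b):
    c1,d1=ray("top",a);c2,d2=ray("scene",b)
    s=np.linalg.lstsq(np.c_[d1,-d2],c2-c1,rcond=None)[0];p,q=c1+s[0]*d1,c2+s[1]*d2
    return (p+q)/2,np.linalg.norm(p-q)
def blobs(f,col,lo=30,hi=600):
    m=cv2.inRange(cv2.cvtColor(f,cv2.COLOR_BGR2HSV),*map(np.array,RNG[col]))
    n,_,st,c=cv2.connectedComponentsWithStats(m)
    return [(c[i],st[i,4]) for i in range(1,n) if lo<=st[i,4]<=hi]
E
python3 - <<'E'
from h import *
t=cv2.imread("pics/top0.png");s=cv2.imread("pics/scene0.png")
np.set_printoptions(precision=4,suppress=True)
for c,z in(('red',.05),('blue',.05),('yellow',.05),('white',.063)):
    B=blobs(s,c)
    for uv,a in blobs(t,c,20):
        p=onz("top",uv,z)
        if not(.3<p[0]<.95 and -.5<p[1]<.5):continue
        best=[]
        for vb,ab in B:
            q,e=tri(uv,vb)
            if e<.008 and -.02<q[2]<.18: best.append((q.round(4),round(e,4),ab))
        print(c,uv.round(1),a,p,best)
for n,uv in(('tub',(213,363)),('disc',(491,277)),('knob',(493,295)),('bell',(577,361)),('wash',(229,234)),('oil',(595,272))):
    z={'tub':.035,'disc':.074,'knob':.118,'bell':.054,'wash':.16,'oil':.07}[n];print(n,onz('top',np.array(uv)/1.42857,z))
# other view on given heights
for n,uv,z in(('disc',(290,354),.074),('knob',(286,316),.118),('bell',(186,314),.054)): print('scene',n,onz('scene',np.array(uv)/1.42857,z))
a=cv2.resize(t[130:290,120:420],None,fx=2.66,fy=2.66,interpolation=cv2.INTER_CUBIC)
b=cv2.resize(s[180:290,100:370],None,fx=2.66,fy=2.66,interpolation=cv2.INTER_CUBIC)
cv2.imwrite("pics/c1.png",a);cv2.imwrite("pics/c2.png",b)
E
```

```text
red [223.7  90.7] 64 [0.9272 0.1774 0.05  ] [(array([0.9313, 0.179 , 0.0396]), np.float64(0.0014), np.int32(114))]
red [159.5 162.9] 75 [0.6975 0.3629 0.05  ] [(array([0.6751, 0.341 , 0.1544]), np.float64(0.001), np.int32(58))]
red [267.1 169.3] 184 [0.6857 0.0389 0.05  ] [(array([0.673 , 0.0397, 0.1111]), np.float64(0.0008), np.int32(184))]
red [345.3 206.1] 29 [ 0.5797 -0.1971  0.05  ] []
blue [158.1 123.9] 105 [0.8179 0.373  0.05  ] []
blue [133.9 125.1] 38 [0.8121 0.4458 0.05  ] []
blue [276.1 252.3] 164 [0.4373 0.0068 0.05  ] [(array([0.4374, 0.0072, 0.0492]), np.float64(0.0009), np.int32(87))]
blue [233.5 255.4] 160 [0.4254 0.1324 0.05  ] [(array([0.4256, 0.1331, 0.0491]), np.float64(0.0014), np.int32(79))]
blue [367.8 267.5] 170 [ 0.3987 -0.2643  0.05  ] [(array([ 0.3987, -0.2645,  0.0491]), np.float64(0.0), np.int32(93))]
yellow [186.1 201.1] 179 [0.5835 0.2785 0.05  ] [(array([0.5838, 0.2791, 0.0492]), np.float64(0.0009), np.int32(134))]
yellow [403.1 252.7] 21 [ 0.4448 -0.3693  0.05  ] []
yellow [322.2 259.7] 180 [ 0.4187 -0.1296  0.05  ] [(array([ 0.4187, -0.1296,  0.0488]
[... 646 characters left out ...]
white [236.6 198.1] 190 [0.5941 0.1275 0.063 ] [(array([0.5947, 0.1282, 0.0604]), np.float64(0.0013), np.int32(175))]
white [265.6 200. ] 190 [0.5906 0.0415 0.063 ] [(array([0.5907, 0.0413, 0.0623]), np.float64(0.0004), np.int32(154))]
white [294.5 201.9] 190 [ 0.5868 -0.0443  0.063 ] [(array([ 0.5873, -0.0439,  0.0601]), np.float64(0.0012), np.int32(184))]
white [327.9 207.5] 42 [ 0.5726 -0.1435  0.063 ] []
tub [0.4238 0.3843 0.035 ]
disc [ 0.6126 -0.1882  0.074 ]
knob [ 0.5693 -0.1852  0.118 ]
bell [ 0.4445 -0.3704  0.054 ]
wash [0.6712 0.337  0.16  ]
oil [ 0.629  -0.4047  0.07  ]
scene disc [ 0.6282 -0.187   0.074 ]
scene knob [ 0.5798 -0.1822  0.118 ]
scene bell [ 0.4612 -0.3686  0.054 ]
```

View pics/c1.png

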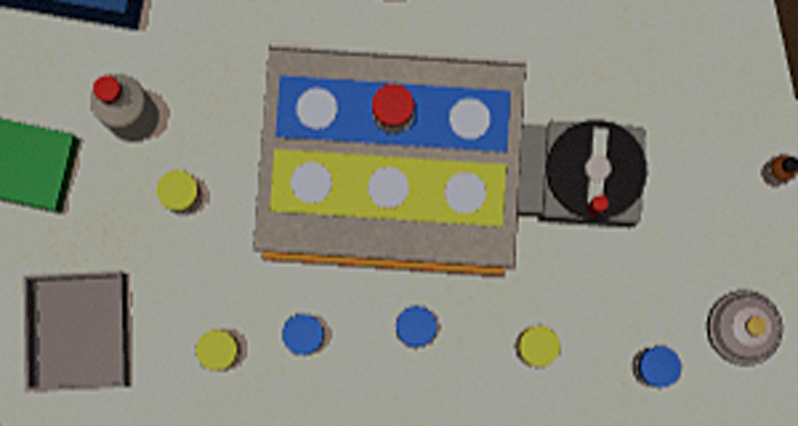

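View pics/c2.png

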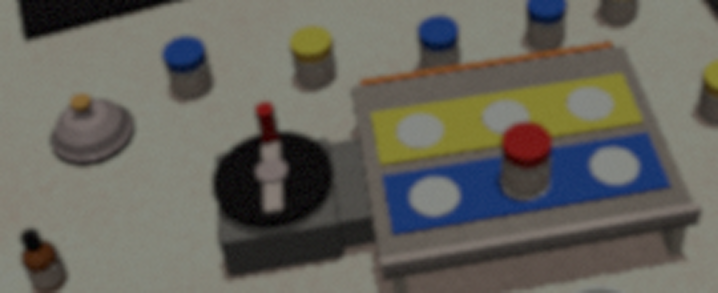

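Emit:
{"method": "move_arm", "body": {"rows": [-30, -18, 0, -10, -60.1, -36.9, 0, -21.2, -60.1, -36.9, 0, -21.2, -60.1, -36.9, 0, -21.2, -60.1, -36.9, 0, -21.2, -60.1, -36.9, 0, -21.2, -60.1, -36.9, 0, -21.2, -60.1, -36.9, 0, -21.2, -60.1, -36.9, 0, -21.2, -60.1, -36.9, 0, -21.2], "fingers": 0.8}}

```text
clock: 1.35
tcp_pos: [0.6282, 0.1035, 0.245]
orientation: [-0.067, -3.14, -0.0]
contact_force: [-0.2, 1.1, -0.1]
grip_width: 0.0681
gripper_force: 0.0
```

```bash
cat >> h.py <<'E'
from scipy.spatial.transform import Rotation as R
YS=np.array([.0425,.999])  # shelf y dir
def plan(*W,yaw=None):
    "world targets (x,y,z) -> cm in the tool's axes, and twist deg to shelf alignment"
    o=r.get_obs();M=R.from_rotvec(o["orientation"]).as_matrix()
    print("t",round(float(o["clock"]),2),"tcp",o["tcp_pos"].round(4),"F",o["contact_force"].round(1),"w",round(float(o["grip_width"]),4),"grip",round(float(o["gripper_force"]),1))
    ty=M[:2,1];print("twist",round(float(np.degrees(np.arctan2(ty[1],ty[0])-np.arctan2(YS[1],YS[0]))),2),"tilt",round(float(np.degrees(np.arccos(min(1,-M[2,2])))),2))
    for w in W: print(w,(100*M.T@(np.array(w)-o["tcp_pos"])).round(2))
E
python3 - <<'E'
from h import *
np.set_printoptions(precision=4,suppress=True)
plan((.6735,.039,.245),(.6735,.039,.095))
t=cv2.imread("pics/top0.png");s=cv2.imread("pics/scene0.png")
def px(c,o):return np.array(c)/2.66-.5+o
T=np.array((120,130));S=np.array((100,180))
for n,a,b in(('disc',(596,168),(272,180)),('hub',(598,167),(271,172)),('knob',(600,203),(264,107)),('bell',(756,326),(81,101)),('railL',(264,256),(611,47)),('railR',(502,272),(363,83))):
    print(n,tri(px(a,T),px(b,S)))
for n,im in(("top",t),("scene",s)):
    m=cv2.inRange(cv2.cvtColor(im,cv2.COLOR_BGR2GRAY),0,45)
    k,_,st,c=cv2.connectedComponentsWithStats(m)
    for i in range(1,k):
        if 250<st[i,4]<3000: print(n,c[i],st[i],onz(n,st[i,:2]+st[i,2:4]/2-.5,.074))
E
```

```text
t 1.35 tcp [0.6282 0.1035 0.245 ] F [-0.2  1.1 -0.1] w 0.0681 grip 0.0
twist 0.0 tilt 0.03
(0.6735, 0.039, 0.245) [-4.8  -6.25 -0.  ]
(0.6735, 0.039, 0.095) [-4.81 -6.25 15.  ]
disc (array([ 0.6177, -0.1897,  0.0652]), np.float64(0.001053011977536856))
hub (array([ 0.6172, -0.1896,  0.0759]), np.float64(0.0001266997510626526))
knob (array([ 0.5716, -0.1853,  0.1158]), np.float64(0.00019280687278129625))
bell (array([ 0.4466, -0.3709,  0.0493]), np.float64(0.00042157556563561277))
railL (array([0.512 , 0.1792, 0.0513]), np.float64(0.0011674120581325364))
railR (array([ 0.5001, -0.0862,  0.0537]), np.float64(0.0013305220642601814))
top [437.9347 138.1306] [ 407   91  117   76 1761] [ 0.8198 -0.5514  0.074 ]
top [146.3569 125.88  ] [ 89  95  90  46 650] [0.8284 0.4418 0.074 ]
top [343.0665 194.8564] [314 176  49  39 933] [ 0.609  -0.1714  0.074 ]
top [526.992  262.8075] [502 257  54  12 374] [ 0.4235 -0.7282  0.074 ]
top [541.5378 324.9807] [ 516  296   44   65 1759] [ 0.2366 -0.7473  0.074 ]
scene [114.4221  11.0199] [  87    0   59   25 1206] [-1.1805 -0.4664  0.074 ]
scene [550.6494 
[... 177 characters left out ...]
 [-0.1587  1.4056  0.074 ]
scene [501.4099  75.4537] [ 480   42   47   58 1027] [0.0034 1.0896 0.074 ]
scene [137.3789  86.658 ] [ 114   73   48   28 1003] [-0.269  -0.3476  0.074 ]
scene [  5.7655 153.3588] [  0 126  19  55 563] [ 0.074  -0.7458  0.074 ]
scene [145.5848 167.9576] [ 104  142   89   52 2454] [ 0.2681 -0.3142  0.074 ]
scene [384.4042 176.7088] [360 158  50  38 673] [0.4928 0.3532 0.074 ]
scene [  6.2525 216.2745] [  0 194  19  39 408] [ 0.371  -0.6832  0.074 ]
scene [451.3549 223.1703] [421 219  62  10 417] [0.7096 0.4388 0.074 ]
scene [205.5629 256.762 ] [ 181  222   60   61 1702] [ 0.6462 -0.1708  0.074 ]
scene [551.8564 393.8287] [540 377  20  31 362] [1.1295 0.3847 0.074 ]
```

Emit:
{"method": "move_arm", "body": {"rows": [-4.8, -6.25, 4, 0, -4.8, -6.25, 4, 0, -4.8, -6.25, 9, 0, -4.8, -6.25, 15.2, 0, -4.8, -6.25, 15.2, 0]}}

```text
clock: 1.98
tcp_pos: [0.6683, 0.0415, 0.0881]
orientation: [-0.065, -3.13, 0.001]
contact_force: [-0.1, -0.1, 0.2]
grip_width: 0.0681
gripper_force: 0.0
```

Emit:
{"method": "move_arm", "body": {"rows": [0, 0, 0, 0, 0, 0, 0, 0, 0, 0, 0, 0, 0, 0, -2, 0, 0, 0, -7, 0], "fingers": 0, "newtons": 50}}

```text
clock: 2.6
tcp_pos: [0.6711, 0.0406, 0.1631]
orientation: [-0.067, -3.136, 0.001]
contact_force: [0.6, 0.8, -0.3]
grip_width: 0.0449
gripper_force: 51.3
```

```bash
python3 - <<'E'
from h import *
for a in ((213,363),): print(onz('top',np.array(a)/1.42857,.004))
m=cv2.imread('pics/top0.png')
for c in ((187,335),(241,333),(241,393),(188,394)):print(onz('top',np.array(c)/1.42857,.035))
plan((.424,.384,.18),(.424,.384,.038))
E
```

```text
[0.42470726 0.39131678 0.004     ]
[0.48092078 0.44137836 0.035     ]
[0.48773734 0.32885531 0.035     ]
[0.36308784 0.32331084 0.035     ]
[0.35856289 0.43283246 0.035     ]
t 2.6 tcp [0.6711 0.0406 0.1631] F [ 0.6  0.8 -0.3] w 0.0449 grip 51.3
twist -0.01 tilt 0.26
(0.424, 0.384, 0.18) [26.16 33.25 -1.6 ]
(0.424, 0.384, 0.038) [26.09 33.26 12.6 ]
```

Emit:
{"method": "move_arm", "body": {"rows": [26.5, 33.2, 0, 0, 26.5, 33.2, 0, 0, 26.5, 33.2, 0, 0, 26.5, 33.2, 0, 0, 26.5, 33.2, 0, 0, 26.5, 33.2, 0, 0, 26.5, 33.2, 0, 0, 26.5, 33.2, 5, 0, 26.5, 33.2, 10, 0, 26.5, 33.2, 10, 0]}}

```text
clock: 3.85
tcp_pos: [0.4204, 0.3819, 0.0614]
orientation: [-0.067, -3.137, 0.008]
contact_force: [-0.8, 0.1, -1.2]
grip_width: 0.0444
gripper_force: 51.7
```

```bash
python3 - <<'E'
from h import *
plan((.423,.382,.037))
E
```

```text
t 3.85 tcp [0.4204 0.3819 0.0614] F [-0.8  0.1 -1.2] w 0.0444 grip 51.7
twist -0.0 tilt 0.38
(0.423, 0.382, 0.037) [-0.27  0.04  2.44]
```

Emit:
{"method": "move_arm", "body": {"rows": [0, 0, 2.4, 0, 0, 0, 2.4, 0]}}

```text
clock: 4.1
tcp_pos: [0.4228, 0.3838, 0.0408]
orientation: [0.068, 3.141, 0.0]
contact_force: [1.0, 0.5, -1.2]
grip_width: 0.0448
gripper_force: 51.7
```

Emit:
{"method": "move_arm", "body": {"rows": [0, 0, 0, 0, 0, 0, 0, 0, 0, 0, -3, 0, 0, 0, -8, 0, -8, -5, -8, 0, -16.5, -9.6, -8, 0, -16.5, -9.6, -8, 0, -16.5, -9.6, -8, 0, -16.5, -9.6, -8, 0], "fingers": 0.7}}

```text
clock: 5.22
tcp_pos: [0.5831, 0.2807, 0.1199]
orientation: [0.069, 3.141, 0.001]
contact_force: [-0.5, 0.6, -0.1]
grip_width: 0.0594
gripper_force: 0.0
```

```bash
python3 - <<'E'
from h import *
plan((.5838,.279,.11),(.5838,.279,.03))
t=r.grab_frame('top');cv2.imwrite('pics/t1.png',t)
for c in('red','yellow','blue'):
    for uv,a in blobs(t,c,40): print(c,a,onz('top',uv,.05).round(4))
E
```

```text
t 5.22 tcp [0.5831 0.2807 0.1199] F [-0.5  0.6 -0.1] w 0.0594 grip 0.0
twist -0.07 tilt 0.04
(0.5838, 0.279, 0.11) [-0.08 -0.16  0.99]
(0.5838, 0.279, 0.03) [-0.07 -0.17  8.99]
red 64 [0.9272 0.1774 0.05  ]
red 183 [0.4226 0.3843 0.05  ]
red 43 [ 0.4274 -0.8011  0.05  ]
yellow 180 [ 0.4187 -0.1296  0.05  ]
blue 324 [0.9099 0.4949 0.05  ]
blue 52 [0.9053 0.5296 0.05  ]
blue 52 [0.8291 0.5067 0.05  ]
blue 167 [0.4371 0.0068 0.05  ]
blue 158 [0.4254 0.1324 0.05  ]
blue 170 [ 0.3987 -0.2643  0.05  ]
```

Emit:
{"method": "move_arm", "body": {"rows": [-0.1, -0.2, 4, 0, -0.1, -0.2, 8.9, 0, -0.1, -0.2, 8.9, 0, -0.1, -0.2, 8.9, 0]}}

```text
clock: 5.78
tcp_pos: [0.584, 0.2802, 0.0319]
orientation: [0.065, 3.14, 0.002]
contact_force: [0.1, -0.7, 0.4]
grip_width: 0.0595
gripper_force: 0.0
```

Emit:
{"method": "move_arm", "body": {"rows": [0, 0, 0, 0, 0, 0, 0, 0, 0, 0, 0, 0, 0, 0, -6, 0, 0, 0, -11, 0, 0, 0, -11, 0, 0, 0, -11, 0], "fingers": 0}}

```text
clock: 6.65
tcp_pos: [0.5836, 0.2786, 0.1407]
orientation: [0.067, 3.141, 0.001]
contact_force: [-0.5, 0.3, -2.4]
grip_width: 0.0447
gripper_force: 51.7
```

```bash
python3 - <<'E'
from h import *
plan((.5944,.1278,.14),(.5944,.1278,.0945))
E
```

```text
t 6.65 tcp [0.5836 0.2786 0.1407] F [-0.5  0.3 -2.4] w 0.0447 grip 51.7
twist -0.01 tilt 0.03
(0.5944, 0.1278, 0.14) [ -1.72 -15.02   0.06]
(0.5944, 0.1278, 0.0945) [ -1.72 -15.02   4.61]
```

Emit:
{"method": "move_arm", "body": {"rows": [-1.7, -15, 0, 0, -1.7, -15, 0, 0, -1.7, -15, 0, 0, -1.7, -15, 2, 0, -1.7, -15, 4.2, 0, -1.7, -15, 4.5, 0, -1.7, -15, 4.5, 0]}}

```text
clock: 7.52
tcp_pos: [0.5936, 0.1273, 0.0947]
orientation: [-0.068, -3.138, 0.002]
contact_force: [-2.6, -1.9, 6.3]
grip_width: 0.0449
gripper_force: 54.6
```

```bash
python3 - <<'E'
from h import *
plan((.5944,.1278,.0945),(.5944,.1278,.16),(.4066,.228,.16),(.4066,.228,.03))
E
```

```text
t 7.53 tcp [0.5936 0.1273 0.0947] F [-2.6 -1.9  6.3] w 0.0449 grip 54.6
twist -0.05 tilt 0.15
(0.5944, 0.1278, 0.0945) [-0.08  0.05  0.02]
(0.5944, 0.1278, 0.16) [-0.06  0.04 -6.53]
(0.4066, 0.228, 0.16) [19.14  9.24 -6.5 ]
(0.4066, 0.228, 0.03) [19.1   9.25  6.5 ]
```

Emit:
{"method": "move_arm", "body": {"rows": [0, 0, 0, 0, 0, 0, 0, 0, 0, 0, -4, 0, 0, 0, -6.5, 0, 6, 3, -6.5, 0, 12, 6, -6.5, 0, 19.1, 9.2, -6.5, 0, 19.1, 9.2, -5, 0, 19.1, 9.2, -1, 0, 19.1, 9.2, -1, 0], "fingers": 0.7}}

```text
clock: 8.78
tcp_pos: [0.4055, 0.2271, 0.1034]
orientation: [-0.066, -3.136, 0.006]
contact_force: [0.4, -1.3, 0.2]
grip_width: 0.0597
gripper_force: 0.0
```

```bash
python3 - <<'E'
from h import *
plan((.4066,.228,.03))
t=r.grab_frame('top')
for c in('yellow','blue'):
    for uv,a in blobs(t,c,40): print(c,a,uv.round(),onz('top',uv,.05).round(4),onz('top',uv,.113).round(4))
E
```

```text
t 8.78 tcp [0.4055 0.2271 0.1034] F [ 0.4 -1.3  0.2] w 0.0597 grip 0.0
twist 0.03 tilt 0.33
(0.4066, 0.228, 0.03) [-0.14  0.12  7.33]
yellow 180 [322. 260.] [ 0.4187 -0.1296  0.05  ] [ 0.417 -0.122  0.113]
blue 561 [127.  95.] [0.9069 0.4724 0.05  ] [0.8842 0.4542 0.113 ]
blue 152 [111. 111.] [0.8531 0.5167 0.05  ] [0.8328 0.4966 0.113 ]
blue 42 [ 99. 118.] [0.8321 0.5518 0.05  ] [0.8127 0.5302 0.113 ]
blue 166 [276. 252.] [0.4371 0.0068 0.05  ] [0.4346 0.0085 0.113 ]
blue 161 [233. 255.] [0.4256 0.1325 0.05  ] [0.4236 0.1288 0.113 ]
blue 169 [368. 267.] [ 0.3987 -0.2644  0.05  ] [ 0.3979 -0.251   0.113 ]
```

Emit:
{"method": "move_arm", "body": {"rows": [-0.1, 0.1, 3.6, 0, -0.1, 0.1, 7.2, 0, -0.1, 0.1, 7.2, 0, -0.1, 0.1, 7.2, 0]}}

```text
clock: 9.32
tcp_pos: [0.4098, 0.2295, 0.0348]
orientation: [0.068, 3.139, 0.002]
contact_force: [0.9, 1.0, 0.4]
grip_width: 0.06
gripper_force: 0.0
```

Emit:
{"method": "move_arm", "body": {"rows": [0, 0, 0, 0, 0, 0, 0, 0, 0, 0, 0, 0, 0, 0, -6, 0, 0, 0, -12, 0, 0, 0, -13, 0, 0, 0, -13, 0], "fingers": 0}}

```text
clock: 10.2
tcp_pos: [0.4089, 0.2294, 0.1644]
orientation: [0.067, 3.139, 0.003]
contact_force: [0.2, -1.5, -2.1]
grip_width: 0.0445
gripper_force: 51.7
```

```bash
python3 - <<'E'
from h import *
plan((.5908,.0415,.16),(.5908,.0415,.0945))
E
```

```text
t 10.2 tcp [0.4089 0.2294 0.1644] F [ 0.2 -1.5 -2.1] w 0.0445 grip 51.7
twist -0.01 tilt 0.15
(0.5908, 0.0415, 0.16) [-18.97 -17.99   0.44]
(0.5908, 0.0415, 0.0945) [-18.96 -18.     6.99]
```

Emit:
{"method": "move_arm", "body": {"rows": [-19.1, -18, 0, 0, -19.1, -18, 0, 0, -19.1, -18, 0, 0, -19.1, -18, 0, 0, -19.1, -18, 0, 0, -19.1, -18, 3, 0, -19.1, -18, 5.5, 0, -19.1, -18, 6.5, 0, -19.1, -18, 6.5, 0, -19.1, -18, 6.5, 0]}}

```text
clock: 11.45
tcp_pos: [0.5891, 0.0415, 0.0984]
orientation: [-0.066, -3.135, 0.0]
contact_force: [-7.4, -0.4, 13.2]
grip_width: 0.0447
gripper_force: 52.8
```

```bash
python3 - <<'E'
from h import *
plan((.5908,.0415,.0945),(.4373,.007,.16),(.4373,.007,.09))
for i in range(3):
    s=r.grab_frame('scene');print(r.get_obs()['tcp_pos'])
cv2.imwrite('pics/s2.png',cv2.resize(s[170:300,200:400],None,fx=4,fy=4,interpolation=cv2.INTER_CUBIC))
E
```

```text
t 11.45 tcp [0.5891 0.0415 0.0984] F [-7.4 -0.4 13.2] w 0.0447 grip 52.8
twist 0.02 tilt 0.31
(0.5908, 0.0415, 0.0945) [-0.17  0.01  0.39]
(0.4373, 0.007, 0.16) [15.06 -4.09 -6.08]
(0.4373, 0.007, 0.09) [15.02 -4.09  0.92]
[0.58915624 0.04151052 0.09837747]
[0.58915245 0.04152963 0.09836314]
[0.58917302 0.04151636 0.0983825 ]
```

View pics/s2.png

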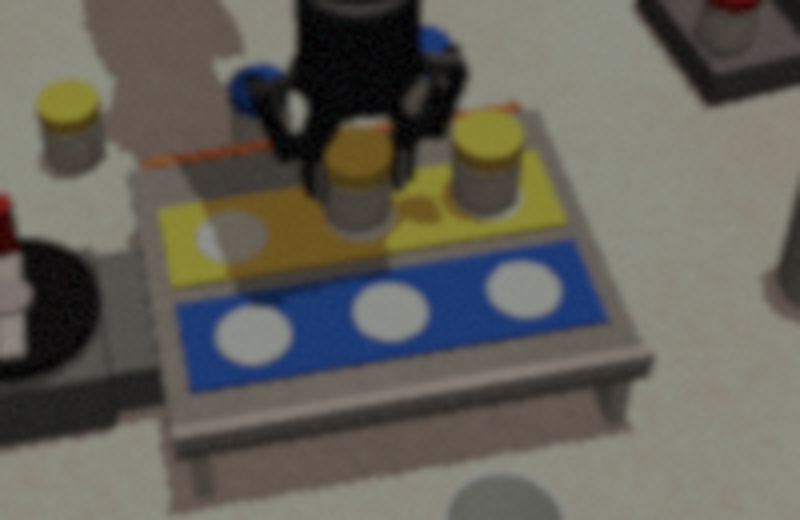

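Emit:
{"method": "move_arm", "body": {"rows": [0, 0, 0, 0, 0, 0, 0, 0, 0, 0, -4, 0, 0, 0, -6.5, 0, 5.4, -6, -6.5, 0, 11, -12, -6.5, 0, 16.3, -17.8, -6.5, 0, 16.3, -17.8, -6.5, 0, 16.3, -17.8, -1, 0, 16.3, -17.8, -1, 0], "fingers": 0.7}}

```text
clock: 12.85
tcp_pos: [0.4185, -0.1294, 0.1061]
orientation: [-0.068, -3.134, -0.001]
contact_force: [-1.0, 0.3, 0.2]
grip_width: 0.0601
gripper_force: 0.0
```

```bash
python3 - <<'E'
from h import *
t=r.grab_frame('top');t=r.grab_frame('top')
plan((.4187,-.1296,.031))
for c in('yellow','blue'):
    for uv,a in blobs(t,c,40): print(c,a,uv.round(),onz('top',uv,.05).round(4),onz('top',uv,.113).round(4))
E
```

```text
t 12.95 tcp [ 0.4217 -0.1294  0.1087] F [ 0.3 -0.3  0.6] w 0.0603 grip 0.0
twist 0.03 tilt 0.05
(0.4187, -0.1296, 0.031) [ 0.29 -0.03  7.77]
blue 167 [276. 252.] [0.4371 0.0069 0.05  ] [0.4346 0.0087 0.113 ]
blue 160 [233. 255.] [0.4254 0.1324 0.05  ] [0.4234 0.1288 0.113 ]
blue 101 [370. 268.] [ 0.3974 -0.2719  0.05  ] [ 0.3966 -0.2582  0.113 ]
```

Emit:
{"method": "move_arm", "body": {"rows": [0.3, 0, 3.8, 0, 0.3, 0, 7.7, 0, 0.3, 0, 7.7, 0, 0.3, 0, 7.7, 0, 0.3, 0, 7.7, 0, 0.3, 0, 7.7, 0]}}

```text
clock: 13.7
tcp_pos: [0.4192, -0.1297, 0.0324]
orientation: [0.067, 3.139, -0.0]
contact_force: [-0.9, -0.3, 0.1]
grip_width: 0.0596
gripper_force: 0.0
```

Emit:
{"method": "move_arm", "body": {"rows": [0, 0, 0, 0, 0, 0, 0, 0, 0, 0, 0, 0, 0, 0, -6, 0, 0, 0, -12, 0, 0, 0, -13, 0, 0, 0, -13, 0, 0, 0, -13, 0, 0, 0, -13, 0], "fingers": 0}}

```text
clock: 14.82
tcp_pos: [0.4173, -0.1295, 0.1599]
orientation: [-0.067, -3.138, -0.0]
contact_force: [1.0, 0.7, -1.4]
grip_width: 0.0448
gripper_force: 51.6
```

```bash
python3 - <<'E'
from h import *
plan((.5870,-.0441,.16),(.5870,-.0441,.0945))
E
```

```text
t 14.82 tcp [ 0.4173 -0.1295  0.1599] F [ 1.   0.7 -1.4] w 0.0448 grip 51.6
twist -0.02 tilt 0.18
(0.587, -0.0441, 0.16) [-16.59   9.26  -0.06]
(0.587, -0.0441, 0.0945) [-16.61   9.25   6.49]
```

Emit:
{"method": "move_arm", "body": {"rows": [-16.5, 9.3, 0, 0, -16.5, 9.3, 0, 0, -16.5, 9.3, 0, 0, -16.5, 9.3, 0, 0, -16.5, 9.3, 3, 0, -16.5, 9.3, 5.5, 0, -16.5, 9.3, 6, 0, -16.5, 9.3, 6.3, 0, -16.5, 9.3, 6.5, 0, -16.5, 9.3, 6.5, 0]}}

```text
clock: 16.08
tcp_pos: [0.5875, -0.0438, 0.0969]
orientation: [0.067, 3.14, 0.0]
contact_force: [0.9, 0.8, -0.8]
grip_width: 0.0448
gripper_force: 51.6
```

```bash
python3 - <<'E'
from h import *
plan((.587,-.0441,.0945),(.3987,-.2645,.16),(.4373,.007,.16))
E
```

```text
t 16.07 tcp [ 0.5875 -0.0438  0.0969] F [ 0.9  0.8 -0.8] w 0.0448 grip 51.6
twist -0.02 tilt 0.06
(0.587, -0.0441, 0.0945) [ 0.05 -0.03  0.24]
(0.3987, -0.2645, 0.16) [ 17.91 -22.86  -6.33]
(0.4373, 0.007, 0.16) [15.22  4.43 -6.32]
```

Emit:
{"method": "move_arm", "body": {"rows": [0, 0, 0.2, 0, 0, 0, 0.2, 0]}}

```text
clock: 16.32
tcp_pos: [0.5876, -0.0438, 0.0953]
orientation: [0.067, 3.14, 0.0]
contact_force: [-1.8, 1.1, 4.6]
grip_width: 0.0449
gripper_force: 52.2
```

Emit:
{"method": "move_arm", "body": {"rows": [0, 0, 0, 0, 0, 0, 0, 0, 0, 0, -4, 0, 0, 0, -6.5, 0, 6, 2, -6.5, 0, 11, 3.5, -6.5, 0, 15.2, 4.4, -5, 0, 15.2, 4.4, -2, 0, 15.2, 4.4, -2, 0, 15.2, 4.4, -2, 0], "fingers": 0.7}}

```text
clock: 17.58
tcp_pos: [0.4381, 0.0066, 0.115]
orientation: [0.068, 3.14, -0.0]
contact_force: [0.1, -0.1, -0.6]
grip_width: 0.0597
gripper_force: 0.0
```

```bash
python3 - <<'E'
from h import *
t=r.grab_frame('top');t=r.grab_frame('top');cv2.imwrite('pics/t3.png',t)
plan((.4373,.007,.031))
for c in('yellow','blue'):
    for uv,a in blobs(t,c,40): print(c,a,uv.round(),onz('top',uv,.05).round(4),onz('top',uv,.113).round(4))
E
```

```text
t 17.68 tcp [0.4384 0.0066 0.1152] F [-0.1 -0.3  0. ] w 0.0597 grip 0.0
twist -0.05 tilt 0.1
(0.4373, 0.007, 0.031) [0.12 0.03 8.42]
blue 81 [108. 106.] [0.87   0.5289 0.05  ] [0.8489 0.5083 0.113 ]
blue 113 [119. 109.] [0.8626 0.4942 0.05  ] [0.8418 0.475  0.113 ]
blue 44 [164. 117.] [0.8391 0.3566 0.05  ] [0.8193 0.3433 0.113 ]
blue 163 [234. 255.] [0.4253 0.1322 0.05  ] [0.4234 0.1286 0.113 ]
blue 170 [368. 268.] [ 0.3987 -0.2643  0.05  ] [ 0.3979 -0.2509  0.113 ]
```

Emit:
{"method": "move_arm", "body": {"rows": [0.1, 0, 4, 0, 0.1, 0, 8.4, 0, 0.1, 0, 8.4, 0, 0.1, 0, 8.4, 0, 0.1, 0, 8.4, 0]}}

```text
clock: 18.3
tcp_pos: [0.4376, 0.0069, 0.032]
orientation: [0.068, 3.138, 0.001]
contact_force: [-0.4, 0.0, -0.5]
grip_width: 0.0598
gripper_force: 0.0
```

Emit:
{"method": "move_arm", "body": {"rows": [0, 0, 0, 0, 0, 0, 0, 0, 0, 0, 0, 0, 0, 0, -6, 0, 0, 0, -12, 0, 0, 0, -14.5, 0, 0, 0, -14.5, 0, 0, 0, -14.5, 0, 0, 0, -14.5, 0], "fingers": 0}}

```text
clock: 19.42
tcp_pos: [0.4351, 0.0066, 0.1741]
orientation: [-0.067, -3.138, 0.001]
contact_force: [0.2, 0.8, -2.1]
grip_width: 0.0447
gripper_force: 51.8
```

```bash
python3 - <<'E'
from h import *
plan((.6749,.0382,.175),(.6749,.0382,.0945))
E
```

```text
t 19.43 tcp [0.4351 0.0066 0.1741] F [ 0.2  0.8 -2.1] w 0.0447 grip 51.8
twist -0.02 tilt 0.16
(0.6749, 0.0382, 0.175) [-23.82   4.19  -0.16]
(0.6749, 0.0382, 0.0945) [-23.84   4.19   7.89]
```

Emit:
{"method": "move_arm", "body": {"rows": [-23.6, 4.1, 0, 0, -23.6, 4.1, 0, 0, -23.6, 4.1, 0, 0, -23.6, 4.1, 0, 0, -23.6, 4.1, 0, 0, -23.6, 4.1, 4, 0, -23.6, 4.1, 7, 0, -23.6, 4.1, 7.8, 0, -23.6, 4.1, 7.9, 0, -23.6, 4.1, 7.9, 0]}}

```text
clock: 20.68
tcp_pos: [0.6736, 0.0374, 0.0965]
orientation: [0.068, 3.141, -0.0]
contact_force: [0.7, -0.4, -1.8]
grip_width: 0.045
gripper_force: 52.2
```

Emit:
{"method": "move_arm", "body": {"rows": [0, 0, 0, 0, 0, 0, 0, 0]}}

```text
clock: 20.92
tcp_pos: [0.6738, 0.0376, 0.0965]
orientation: [0.067, 3.14, 0.0]
contact_force: [0.1, 0.2, -1.8]
grip_width: 0.0448
gripper_force: 52.2
```

```bash
python3 - <<'E'
from h import *
plan((.6749,.0382,.0945),(.4256,.1325,.16),(.4256,.1325,.12))
E
```

```text
t 20.93 tcp [0.6738 0.0376 0.0965] F [ 0.1  0.2 -1.8] w 0.0448 grip 52.2
twist -0.02 tilt 0.02
(0.6749, 0.0382, 0.0945) [-0.11  0.06  0.2 ]
(0.4256, 0.1325, 0.16) [25.2   8.42 -6.36]
(0.4256, 0.1325, 0.12) [25.2   8.42 -2.36]
```

Emit:
{"method": "move_arm", "body": {"rows": [-0.1, 0.1, 0, 0, -0.1, 0.1, 0.2, 0, -0.1, 0.1, 0.2, 0]}}

```text
clock: 21.3
tcp_pos: [0.6751, 0.0388, 0.095]
orientation: [0.067, 3.14, 0.001]
contact_force: [-1.0, 0.8, 5.0]
grip_width: 0.0451
gripper_force: 52.6
```

Emit:
{"method": "move_arm", "body": {"rows": [0, 0, 0, 0, 0, 0, 0, 0, 0, 0, -4, 0, 0, 0, -7, 0, 6, 2, -7, 0, 12, 4, -7, 0, 18, 6, -7, 0, 25.3, 8.3, -7, 0, 25.3, 8.3, -4, 0, 25.3, 8.3, -2, 0], "fingers": 0.7}}

```text
clock: 22.55
tcp_pos: [0.4238, 0.133, 0.1138]
orientation: [-0.063, -3.14, -0.001]
contact_force: [1.4, -0.4, 0.1]
grip_width: 0.0598
gripper_force: 0.0
```

```bash
python3 - <<'E'
from h import *
t=r.grab_frame('top');t=r.grab_frame('top');t=r.grab_frame('top')
plan((.4256,.1325,.031))
for c in('yellow','blue'):
    for uv,a in blobs(t,c,40): print(c,a,uv.round(),onz('top',uv,.05).round(4))
E
```

```text
t 22.7 tcp [0.4251 0.132  0.1139] F [ 0.3  0.1 -0.1] w 0.0598 grip 0.0
twist -0.02 tilt 0.09
(0.4256, 0.1325, 0.031) [-0.06  0.06  8.29]
blue 450 [125.  96.] [0.9034 0.4772 0.05  ]
blue 47 [131.  95.] [0.9063 0.4606 0.05  ]
blue 42 [120. 103.] [0.8788 0.4907 0.05  ]
blue 126 [117. 117.] [0.8371 0.4985 0.05  ]
blue 170 [368. 268.] [ 0.3987 -0.2643  0.05  ]
```

Next blue goes to blue_left (0.6785, 0.1240).

Emit:
{"method": "move_arm", "body": {"rows": [-0.1, 0.1, 4, 0, -0.1, 0.1, 8.3, 0, -0.1, 0.1, 8.3, 0, -0.1, 0.1, 8.3, 0, -0.1, 0.1, 8.3, 0]}}

```text
clock: 23.32
tcp_pos: [0.4279, 0.1337, 0.033]
orientation: [0.068, 3.138, 0.002]
contact_force: [-0.2, -0.2, -0.1]
grip_width: 0.0599
gripper_force: 0.0
```

Emit:
{"method": "move_arm", "body": {"rows": [0, 0, 0, 0, 0, 0, 0, 0, 0, 0, 0, 0, 0, 0, -6, 0, 0, 0, -12, 0, 0, 0, -14.5, 0, 0, 0, -14.5, 0, 0, 0, -14.5, 0, 0, 0, -14.5, 0], "fingers": 0}}

```text
clock: 24.45
tcp_pos: [0.4257, 0.1329, 0.1752]
orientation: [-0.067, -3.139, 0.002]
contact_force: [-0.0, 0.0, -1.3]
grip_width: 0.045
gripper_force: 51.6
```

```bash
python3 - <<'E'
from h import *
plan((.6785,.124,.175),(.6785,.124,.0945))
E
```

```text
t 24.45 tcp [0.4257 0.1329 0.1752] F [-0.   0.  -1.3] w 0.045 grip 51.6
twist -0.02 tilt 0.14
(0.6785, 0.124, 0.175) [-25.3    0.2   -0.04]
(0.6785, 0.124, 0.0945) [-25.31   0.21   8.01]
```

Emit:
{"method": "move_arm", "body": {"rows": [-25.3, 0.2, 0, 0, -25.3, 0.2, 0, 0, -25.3, 0.2, 0, 0, -25.3, 0.2, 0, 0, -25.3, 0.2, 0, 0, -25.3, 0.2, 4, 0, -25.3, 0.2, 7, 0, -25.3, 0.2, 7.7, 0, -25.3, 0.2, 7.7, 0, -25.3, 0.2, 7.7, 0]}}

```text
clock: 25.7
tcp_pos: [0.68, 0.1246, 0.1003]
orientation: [0.067, 3.139, 0.001]
contact_force: [-0.1, -0.4, -0.4]
grip_width: 0.0451
gripper_force: 51.8
```

Emit:
{"method": "move_arm", "body": {"rows": [0, 0, 0, 0, 0, 0, 0, 0]}}

```text
clock: 25.95
tcp_pos: [0.6797, 0.1246, 0.0999]
orientation: [0.067, 3.14, 0.001]
contact_force: [0.5, 0.7, -0.7]
grip_width: 0.0453
gripper_force: 51.8
```

```bash
python3 - <<'E'
from h import *
plan((.679,.124,.0955),(.3987,-.2645,.16))
E
```

```text
t 25.95 tcp [0.6797 0.1246 0.0999] F [ 0.5  0.7 -0.7] w 0.0453 grip 51.8
twist -0.01 tilt 0.06
(0.679, 0.124, 0.0955) [ 0.07 -0.06  0.44]
(0.3987, -0.2645, 0.16) [ 26.41 -40.07  -6.05]
```

Emit:
{"method": "move_arm", "body": {"rows": [0, 0, 0.4, 0, 0, 0, 0.4, 0, 0, 0, 0.4, 0]}}

```text
clock: 26.32
tcp_pos: [0.6798, 0.1245, 0.096]
orientation: [0.067, 3.14, 0.001]
contact_force: [-1.4, -0.8, 6.3]
grip_width: 0.0449
gripper_force: 52.0
```

Emit:
{"method": "move_arm", "body": {"rows": [0, 0, 0, 0, 0, 0, 0, 0, 0, 0, -4, 0, 0, 0, -7, 0, 3.3, -5, -7.5, 0, 6.6, -10, -7.5, 0, 9.9, -15, -7.5, 0, 13.2, -20, -7.5, 0, 16.5, -25, -7.5, 0, 19.8, -30, -7.5, 0], "fingers": 0.7}}

```text
clock: 27.58
tcp_pos: [0.4675, -0.1683, 0.1704]
orientation: [0.067, 3.14, -0.0]
contact_force: [-0.8, -1.2, 1.1]
grip_width: 0.0594
gripper_force: 0.0
```

```bash
python3 - <<'E'
from h import *
plan((.3987,-.2645,.11))
E
```

```text
t 27.57 tcp [ 0.4675 -0.1683  0.1704] F [-0.8 -1.2  1.1] w 0.0594 grip 0.0
twist -0.01 tilt 0.03
(0.3987, -0.2645, 0.11) [ 6.47 -9.91  6.03]
```

Emit:
{"method": "move_arm", "body": {"rows": [3.5, -5, 1, 0, 6.5, -10, 3, 0, 6.5, -10, 6, 0, 6.5, -10, 6, 0, 6.5, -10, 6, 0]}}

```text
clock: 28.2
tcp_pos: [0.4003, -0.2636, 0.1109]
orientation: [0.065, 3.14, -0.0]
contact_force: [0.9, -0.6, 0.1]
grip_width: 0.06
gripper_force: 0.0
```

```bash
python3 - <<'E'
from h import *
t=r.grab_frame('top')
s=r.grab_frame('scene');cv2.imwrite('pics/t4.png',t);cv2.imwrite('pics/s4.png',s)
plan((.3987,-.2645,.031))
for c in('yellow','blue'):
    for uv,a in blobs(t,c,40): print(c,a,uv.round(),onz('top',uv,.05).round(4))
a=cv2.resize(t[150:240,210:360],None,fx=4,fy=4,interpolation=cv2.INTER_CUBIC)
b=cv2.resize(s[190:280,220:370],None,fx=4,fy=4,interpolation=cv2.INTER_CUBIC)
cv2.imwrite('pics/c4.png',cv2.resize(np.vstack([a,b]),(500,600)))
E
```

```text
t 28.3 tcp [ 0.4008 -0.2636  0.1113] F [-0.4  0.1  0.1] w 0.0599 grip 0.0
twist 0.08 tilt 0.11
(0.3987, -0.2645, 0.031) [ 0.22 -0.09  8.03]
blue 125 [135. 113.] [0.851  0.4434 0.05  ]
```

View pics/c4.png

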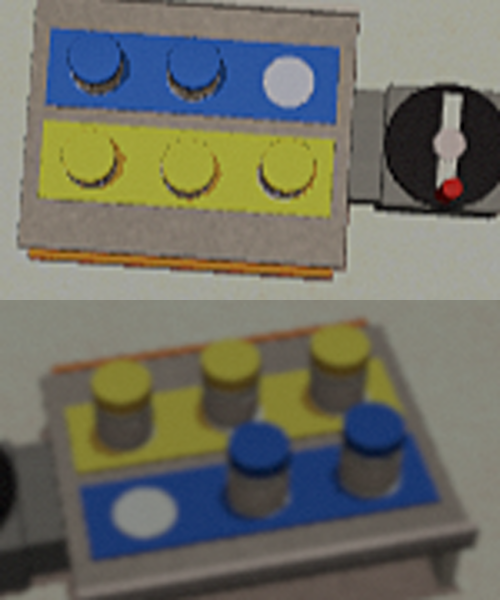

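Emit:
{"method": "move_arm", "body": {"rows": [0.2, -0.1, 4, 0, 0.2, -0.1, 8, 0, 0.2, -0.1, 8, 0, 0.2, -0.1, 8, 0, 0.2, -0.1, 8, 0]}}

```text
clock: 28.92
tcp_pos: [0.3987, -0.2653, 0.0319]
orientation: [0.067, 3.138, -0.002]
contact_force: [0.9, -0.0, -0.2]
grip_width: 0.0599
gripper_force: 0.0
```

Emit:
{"method": "move_arm", "body": {"rows": [0, 0, 0, 0, 0, 0, 0, 0, 0, 0, 0, 0, 0, 0, -6, 0, 0, 0, -12, 0, 0, 0, -14.5, 0, 0, 0, -14.5, 0, 0, 0, -14.5, 0, 0, 0, -14.5, 0], "fingers": 0}}

```text
clock: 30.05
tcp_pos: [0.3966, -0.2644, 0.174]
orientation: [-0.067, -3.138, -0.001]
contact_force: [0.6, -0.3, -0.3]
grip_width: 0.0447
gripper_force: 51.7
```

```bash
python3 - <<'E'
from h import *
plan((.6712,-.0474,.175),(.6712,-.0474,.0945))
E
```

```text
t 30.05 tcp [ 0.3966 -0.2644  0.174 ] F [ 0.6 -0.3 -0.3] w 0.0447 grip 51.7
twist -0.01 tilt 0.16
(0.6712, -0.0474, 0.175) [-26.51  22.85  -0.15]
(0.6712, -0.0474, 0.0945) [-26.53  22.85   7.9 ]
```

Emit:
{"method": "move_arm", "body": {"rows": [-26.4, 22.9, 0, 0, -26.4, 22.9, 0, 0, -26.4, 22.9, 0, 0, -26.4, 22.9, 0, 0, -26.4, 22.9, 0, 0, -26.4, 22.9, 0, 0, -26.4, 22.9, 0, 0, -26.4, 22.9, 4, 0, -26.4, 22.9, 7, 0, -26.4, 22.9, 7.6, 0]}}

```text
clock: 31.3
tcp_pos: [0.6681, -0.0484, 0.0961]
orientation: [-0.069, -3.134, 0.001]
contact_force: [0.2, 0.2, -0.5]
grip_width: 0.0451
gripper_force: 51.7
```

Emit:
{"method": "move_arm", "body": {"rows": [0, 0, 0, 0, 0, 0, 0, 0, 0, 0, 0, 0]}}

```text
clock: 31.68
tcp_pos: [0.6718, -0.0475, 0.1006]
orientation: [0.067, 3.139, 0.0]
contact_force: [-0.0, -0.3, -0.9]
grip_width: 0.0451
gripper_force: 51.7
```

```bash
python3 - <<'E'
from h import *
plan((.6712,-.0474,.095))
E
```

```text
t 31.68 tcp [ 0.6718 -0.0475  0.1006] F [-0.  -0.3 -0.9] w 0.0451 grip 51.7
twist -0.02 tilt 0.12
(0.6712, -0.0474, 0.095) [0.06 0.01 0.56]
```

Place, release, rise and retreat to above (0.45, -0.2) for a clear view.

Emit:
{"method": "move_arm", "body": {"rows": [0, 0, 0.3, 0, 0, 0, 0.55, 0, 0, 0, 0.55, 0, 0, 0, 0.55, 0]}}

```text
clock: 32.17
tcp_pos: [0.6712, -0.0473, 0.0949]
orientation: [0.067, 3.14, 0.001]
contact_force: [-3.0, 0.7, 6.6]
grip_width: 0.0448
gripper_force: 52.6
```

Emit:
{"method": "move_arm", "body": {"rows": [0, 0, 0, 0, 0, 0, 0, 0, 0, 0, -4, 0, 0, 0, -8, 0, 3, -5, -9, 0, 6, -10, -9, 0, 9, -14, -9, 0, 9, -14, -9, 0, 9, -14, -9, 0, 9, -14, -9, 0], "fingers": 0.7}}

```text
clock: 33.42
tcp_pos: [0.5761, -0.1818, 0.1836]
orientation: [0.063, 3.141, 0.001]
contact_force: [0.1, 0.0, 0.3]
grip_width: 0.0596
gripper_force: 0.0
```

```bash
cat > chk.py <<'E'
from h import *
import sys
tag=sys.argv[1]
t=r.grab_frame('top');s=r.grab_frame('scene');cv2.imwrite(f'pics/t{tag}.png',t);cv2.imwrite(f'pics/s{tag}.png',s)
plan((.5716,-.1853,.16),(.5716,-.1853,.105))
a=cv2.resize(t[155:235,220:320],None,fx=8,fy=7.5,interpolation=cv2.INTER_CUBIC)
b=cv2.resize(s[195:285,230:360],None,fx=6.15,fy=6.15,interpolation=cv2.INTER_CUBIC)
cv2.imwrite(f'pics/ct{tag}.png',a);cv2.imwrite(f'pics/cs{tag}.png',b)
E
python3 chk.py 5
```

```text
t 33.52 tcp [ 0.5759 -0.1821  0.1836] F [-0.3 -0.3  0.2] w 0.0596 grip 0.0
twist 0.11 tilt 0.02
(0.5716, -0.1853, 0.16) [ 0.42 -0.34  2.36]
(0.5716, -0.1853, 0.105) [ 0.42 -0.34  7.86]
```

View pics/ct5.png

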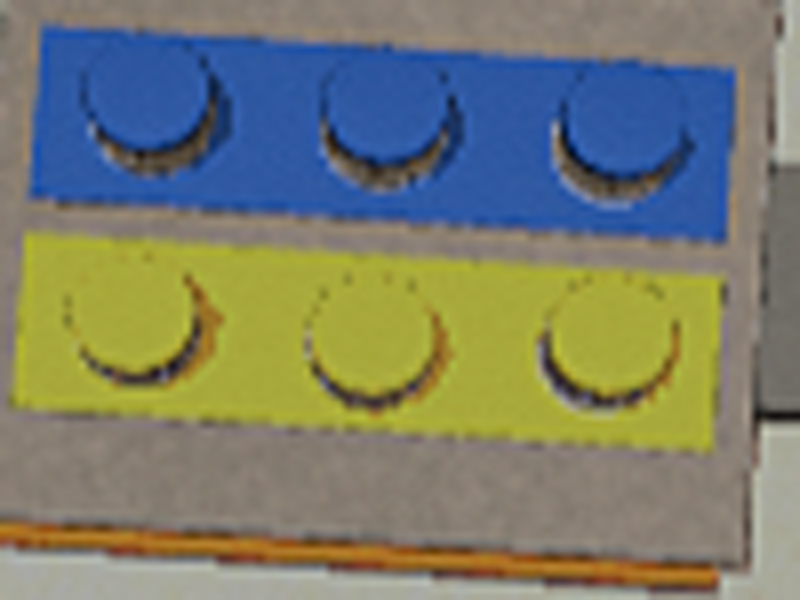

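View pics/cs5.png

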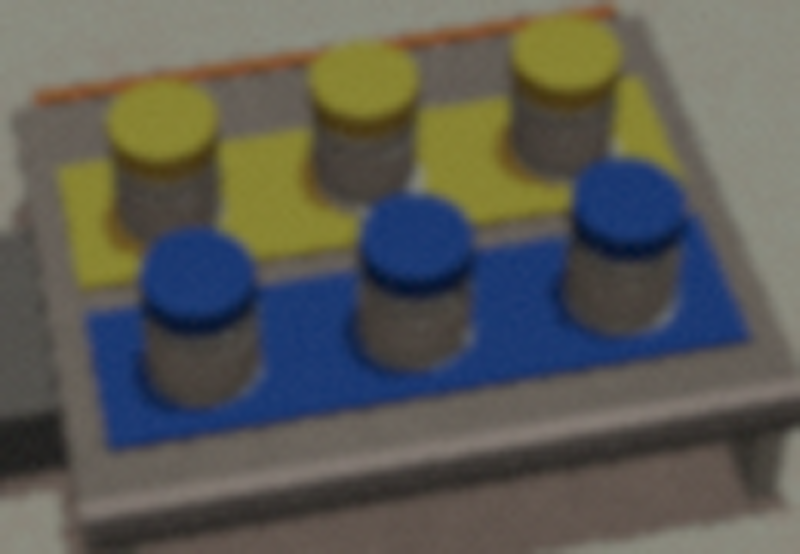

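```bash
python3 - <<'E'
from h import *
np.set_printoptions(precision=4,suppress=True)
sp={'bl':(.6785,.124),'bm':(.6747,.0382),'br':(.6711,-.0475),'yl':(.5944,.1278),'ym':(.5907,.0415),'yr':(.5870,-.0441)}
top={'bl':(147,95),'bm':(388,105),'br':(625,123),'yl':(133,316),'ym':(373,340),'yr':(613,337)}
sc={'bl':(629,200),'bm':(416,235),'br':(199,272),'yl':(566,55),'ym':(364,83),'yr':(163,122)} # cap top ellipses
for k in sp:
    a=np.array(top[k])/(8,7.5)-.5+(220,155); b=np.array(sc[k])/6.15-.5+(230,195)
    p=onz('top',a,.119)[:2];q=onz('scene',b,.119)[:2]
    print(k,((p-sp[k])*1000).round(1),((q-sp[k])*1000).round(1),tri(a,b)[0])
# yellow fit via edges: saturation/dark edge circles
E
```

```text
bl [-2.9 -0.6] [ 3.5 -0.9] [0.677  0.1244 0.1134]
bm [-0.9 -1.3] [ 3.8 -0.5] [0.6749 0.0378 0.1151]
br [-2.2 -0.7] [4.5 0.1] [ 0.6703 -0.0476  0.1132]
yl [-4.3 -1.9] [ 3.2 -2.7] [0.5913 0.1268 0.1127]
ym [-7.7 -1.2] [ 1.3 -1.6] [0.5843 0.0411 0.1113]
yr [-0.8 -1.1] [ 5.9 -0.4] [ 0.5871 -0.0446  0.1134]
```

```bash
python3 - <<'E'
from h import *
plan((.587,.0413,.1836),(.587,.0413,.097))
E
```

```text
t 33.52 tcp [ 0.5759 -0.1821  0.1836] F [-0.3 -0.3  0.2] w 0.0596 grip 0.0
twist 0.11 tilt 0.02
(0.587, 0.0413, 0.1836) [-0.2  22.36  0.  ]
(0.587, 0.0413, 0.097) [-0.2  22.36  8.66]
```

Emit:
{"method": "move_arm", "body": {"rows": [-0.2, 22.4, 0, 0, -0.2, 22.4, 0, 0, -0.2, 22.4, 0, 0, -0.2, 22.4, 0, 0, -0.2, 22.4, 0, 0, -0.2, 22.4, 3, 0, -0.2, 22.4, 7, 0, -0.2, 22.4, 8.6, 0, -0.2, 22.4, 8.6, 0, -0.2, 22.4, 8.6, 0]}}

```text
clock: 34.78
tcp_pos: [0.5878, 0.0401, 0.0991]
orientation: [0.068, 3.139, 0.0]
contact_force: [-0.2, 0.7, -0.6]
grip_width: 0.0599
gripper_force: 0.0
```

Emit:
{"method": "move_arm", "body": {"rows": [0, 0, 0, 0, 0, 0, 0, 0, 0, 0, 0, 0], "fingers": 0}}

```text
clock: 35.15
tcp_pos: [0.588, 0.0404, 0.0995]
orientation: [0.067, 3.138, 0.001]
contact_force: [-0.6, -0.9, 7.7]
grip_width: 0.0444
gripper_force: 51.1
```

Emit:
{"method": "move_arm", "body": {"rows": [0, 0, -0.4, 0, -0.4, 0, -0.4, 0, -0.4, 0, -0.4, 0, -0.4, 0, -0.4, 0]}}

```text
clock: 35.65
tcp_pos: [0.5905, 0.0401, 0.1015]
orientation: [-0.067, -3.14, 0.0]
contact_force: [0.2, -0.7, -0.5]
grip_width: 0.045
gripper_force: 51.0
```

```bash
python3 - <<'E'
from h import *
plan((.5907,.0415,.097),(.5716,-.1853,.16))
E
```

```text
t 35.65 tcp [0.5905 0.0401 0.1015] F [ 0.2 -0.7 -0.5] w 0.045 grip 51.0
twist -0.02 tilt 0.03
(0.5907, 0.0415, 0.097) [-0.01  0.14  0.45]
(0.5716, -0.1853, 0.16) [  0.93 -22.6   -5.84]
```

Emit:
{"method": "move_arm", "body": {"rows": [0, 0.1, 0, 0, 0, 0.1, 0.3, 0, 0, 0.1, 0.3, 0]}}

```text
clock: 36.02
tcp_pos: [0.5909, 0.0414, 0.0995]
orientation: [0.067, 3.141, 0.001]
contact_force: [-2.4, 0.4, 7.0]
grip_width: 0.0447
gripper_force: 51.6
```

Emit:
{"method": "move_arm", "body": {"rows": [0, 0, 0, 0, 0, 0, 0, 0, 0, 0, -4, 0, 0, 0, -7, 0, 0.3, -6, -7, 0, 0.6, -12, -7, 0, 0.9, -18, -7, 0, 0.9, -22.7, -7, 0, 0.9, -22.7, -7, 0, 0.9, -22.7, -7, 0], "fingers": 0.7}}

```text
clock: 37.28
tcp_pos: [0.5721, -0.1845, 0.1685]
orientation: [-0.067, -3.141, -0.001]
contact_force: [-0.6, 1.0, -0.3]
grip_width: 0.0598
gripper_force: 0.0
```

```bash
python3 chk.py 6; python3 - <<'E'
from h import *
t=cv2.imread('pics/t6.png');s=cv2.imread('pics/s6.png')
for c in('red','yellow','blue'):
    for uv,a in blobs(t,c,40): print(c,a,uv.round(),onz('top',uv,.05).round(4))
a=cv2.imread('pics/ct6.png');b=cv2.imread('pics/cs6.png')
cv2.imwrite('pics/c6.png',np.vstack([cv2.resize(a,(450,300)),cv2.resize(b,(450,300))]))
E
```

```text
t 37.38 tcp [ 0.5724 -0.1833  0.1685] F [-0.1  0.5 -0.9] w 0.0595 grip 0.0
twist 0.13 tilt 0.06
(0.5716, -0.1853, 0.16) [ 0.07 -0.21  0.85]
(0.5716, -0.1853, 0.105) [ 0.07 -0.21  6.35]
red 64 [224.  91.] [0.9272 0.1774 0.05  ]
red 75 [160. 163.] [0.6975 0.3629 0.05  ]
red 184 [148. 254.] [0.4227 0.3842 0.05  ]
red 43 [549. 262.] [ 0.4274 -0.8011  0.05  ]
blue 563 [128.  97.] [0.8997 0.4696 0.05  ]
blue 92 [116. 115.] [0.8426 0.5015 0.05  ]
```

View pics/c6.png

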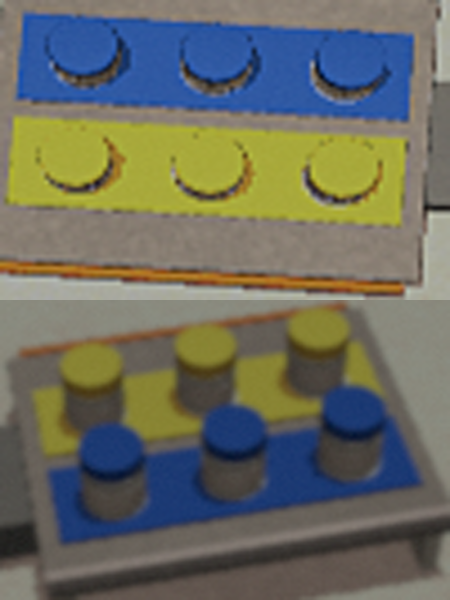

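Emit:
{"method": "move_arm", "body": {"rows": [0.1, -0.2, 3, 0, 0.1, -0.2, 5, 0, 0.1, -0.2, 6.4, 0, 0.1, -0.2, 6.4, 0, 0.1, -0.2, 6.4, 0]}}

```text
clock: 38.0
tcp_pos: [0.5716, -0.1871, 0.1055]
orientation: [0.067, 3.14, -0.0]
contact_force: [-1.2, -0.2, 0.3]
grip_width: 0.0595
gripper_force: 0.0
```

Emit:
{"method": "move_arm", "body": {"rows": [0, 0, 0, 0, 0, 0, 0, 0, 0, 0, 0, 0, 0, 0, 0, 0], "fingers": 0, "newtons": 30}}

```text
clock: 38.5
tcp_pos: [0.5713, -0.1866, 0.1054]
orientation: [0.067, 3.14, 0.001]
contact_force: [-1.4, 3.8, 5.1]
grip_width: 0.017
gripper_force: 29.3
```

```bash
cat > crank.py <<'E'
from h import *
plan((.5716,-.1853,.105))
o=r.get_obs();p=o['tcp_pos'][:2]
A=np.array([.6168,-.1898]);v=p-A;print('radius',np.linalg.norm(v))
E
python3 crank.py
```

```text
t 38.5 tcp [ 0.5713 -0.1866  0.1054] F [-1.4  3.8  5.1] w 0.017 grip 29.3
twist 0.01 tilt 0.06
(0.5716, -0.1853, 0.105) [-0.02  0.13  0.04]
radius 0.04556924179566317
```

Emit:
{"method": "move_arm", "body": {"rows": [-0.2, 1.13, 0, 0, -0.69, 2.17, 0, 0, -1.42, 3.05, 0, 0, -1.42, 3.05, 0, 0]}}

```text
clock: 39.0
tcp_pos: [0.5869, -0.155, 0.1054]
orientation: [-0.064, -3.141, -0.003]
contact_force: [-2.3, 4.9, 8.3]
grip_width: 0.017
gripper_force: 29.8
```

```bash
python3 crank.py
```

```text
t 39.0 tcp [ 0.5869 -0.155   0.1054] F [-2.3  4.9  8.3] w 0.017 grip 29.8
twist 0.09 tilt 0.12
(0.5716, -0.1853, 0.105) [ 1.41 -3.09  0.03]
radius 0.04586605806362002
```

Emit:
{"method": "move_arm", "body": {"rows": [-1.15, 0.76, 0, 0, -2.47, 1.13, 0, 0, -3.85, 1.07, 0, 0, -5.14, 0.59, 0, 0, -6.22, -0.27, 0, 0, -6.98, -1.42, 0, 0, -7.34, -2.75, 0, 0, -7.28, -4.12, 0, 0, -6.8, -5.41, 0, 0, -5.95, -6.49, 0, 0]}}

```text
clock: 40.25
tcp_pos: [0.6434, -0.2227, 0.1054]
orientation: [-0.065, -3.141, -0.005]
contact_force: [-4.1, 8.6, 9.7]
grip_width: 0.0168
gripper_force: 30.0
```

```bash
python3 crank.py
```

```text
t 40.25 tcp [ 0.6434 -0.2227  0.1054] F [-4.1  8.6  9.7] w 0.0168 grip 30.0
twist 0.05 tilt 0.17
(0.5716, -0.1853, 0.105) [7.33 3.44 0.05]
radius 0.04230600851657586
```

Emit:
{"method": "move_arm", "body": {"rows": [1.15, -0.76, 0, 0, 2.47, -1.13, 0, 0, 3.85, -1.07, 0, 0, 5.14, -0.59, 0, 0, 6.22, 0.27, 0, 0, 6.98, 1.42, 0, 0, 7.34, 2.75, 0, 0, 7.36, 3.63, 0, 0, 7.36, 3.63, 0, 0]}}

```text
clock: 41.38
tcp_pos: [0.5714, -0.1843, 0.1054]
orientation: [0.066, 3.141, 0.0]
contact_force: [0.3, 0.5, 7.2]
grip_width: 0.017
gripper_force: 30.2
```

```bash
python3 crank.py
```

```text
t 41.38 tcp [ 0.5714 -0.1843  0.1054] F [0.3 0.5 7.2] w 0.017 grip 30.2
twist 0.04 tilt 0.02
(0.5716, -0.1853, 0.105) [-0.03 -0.1   0.04]
radius 0.045741727535253955
```

Emit:
{"method": "move_arm", "body": {"rows": [0, 0.3, 0, 0, -0.05, 0.6, 0, 0, -0.1, 0.8, 0, 0, -0.1, 0.8, 0, 0, -0.1, 0.8, 0, 0]}}

```text
clock: 42.0
tcp_pos: [0.5722, -0.1791, 0.1054]
orientation: [0.069, 3.141, -0.003]
contact_force: [-0.1, -3.4, 6.6]
grip_width: 0.017
gripper_force: 30.1
```

```bash
python3 crank.py
```

```text
t 42.0 tcp [ 0.5722 -0.1791  0.1054] F [-0.1 -3.4  6.6] w 0.017 grip 30.1
twist -0.1 tilt 0.12
(0.5716, -0.1853, 0.105) [ 0.03 -0.63  0.04]
radius 0.04586557310113205
```

Emit:
{"method": "move_arm", "body": {"rows": [-0.05, 0.3, 0, 0, -0.05, 0.3, 0, 0, -0.05, 0.3, 0, 0]}}

```text
clock: 42.38
tcp_pos: [0.5723, -0.1788, 0.1054]
orientation: [0.073, 3.141, -0.008]
contact_force: [-0.4, -8.8, 6.0]
grip_width: 0.0166
gripper_force: 30.1
```

```bash
python3 crank.py
```

```text
t 42.38 tcp [ 0.5723 -0.1788  0.1054] F [-0.4 -8.8  6. ] w 0.0166 grip 30.1
twist -0.21 tilt 0.3
(0.5716, -0.1853, 0.105) [ 0.04 -0.65  0.05]
radius 0.04586850865986256
```

Emit:
{"method": "move_arm", "body": {"rows": [0, -0.4, 0, 0, 0, -0.4, 0, 0]}}

```text
clock: 42.62
tcp_pos: [0.5722, -0.1794, 0.1054]
orientation: [-0.069, -3.14, 0.001]
contact_force: [-1.4, -1.7, 8.6]
grip_width: 0.017
gripper_force: 30.4
```

Emit:
{"method": "move_arm", "body": {"rows": [0, 0, 0, 0, 0, 0, 0, 0, 0, 0, -4, 0, 0, 0, -8, 0, 5, -5, -8, 0, 10, -10, -8, 0, 13, -14, -8, 0, 13, -14, -8, 0, 13, -14, -8, 0, 13, -14, -8, 0], "fingers": 0.7}}

```text
clock: 43.88
tcp_pos: [0.4383, -0.3111, 0.1845]
orientation: [-0.063, -3.141, -0.001]
contact_force: [-0.4, -0.0, -0.1]
grip_width: 0.0598
gripper_force: 0.0
```

```bash
python3 chk.py 7; python3 - <<'E'
from h import *
plan((.4461,-.3706,.13),(.4461,-.3706,.075),(.4461,-.3706,.0605))
t=cv2.imread('pics/t7.png');s=cv2.imread('pics/s7.png')
for c in('red','yellow','blue'):
    for uv,a in blobs(t,c,25): print(c,a,uv.round(1),onz('top',uv,.05).round(4))
a=cv2.resize(t[150:240,215:365],(500,300),interpolation=cv2.INTER_CUBIC);b=cv2.resize(s[190:290,180:360],(540,300),interpolation=cv2.INTER_CUBIC)
cv2.imwrite('pics/c7.png',np.vstack([a,b[:,:500]]))
E
```

```text
t 43.98 tcp [ 0.4382 -0.3113  0.1845] F [-0.3  0.   1. ] w 0.0597 grip 0.0
twist 0.15 tilt 0.03
(0.5716, -0.1853, 0.16) [-12.83  13.12   2.46]
(0.5716, -0.1853, 0.105) [-12.83  13.12   7.96]
t 43.98 tcp [ 0.4382 -0.3113  0.1845] F [-0.3  0.   1. ] w 0.0597 grip 0.0
twist 0.15 tilt 0.03
(0.4461, -0.3706, 0.13) [-1.03 -5.9   5.45]
(0.4461, -0.3706, 0.075) [-1.03 -5.9  10.95]
(0.4461, -0.3706, 0.0605) [-1.03 -5.9  12.4 ]
red 64 [223.7  90.7] [0.9272 0.1774 0.05  ]
red 75 [159.5 162.9] [0.6975 0.3629 0.05  ]
red 32 [343.5 205.5] [ 0.5814 -0.1917  0.05  ]
red 182 [147.9 254.3] [0.4226 0.3844 0.05  ]
red 43 [548.6 261.9] [ 0.4274 -0.8011  0.05  ]
blue 492 [118.6  95.7] [0.903  0.4974 0.05  ]
blue 35 [126.7  93.4] [0.9111 0.4729 0.05  ]
blue 251 [116.3 110.6] [0.856  0.5015 0.05  ]
blue 135 [154.2 107.9] [0.8674 0.3871 0.05  ]
blue 65 [132.5 109. ] [0.8624 0.4527 0.05  ]
blue 52 [162.4 127.1] [0.8083 0.3593 0.05  ]
```

View pics/c7.png

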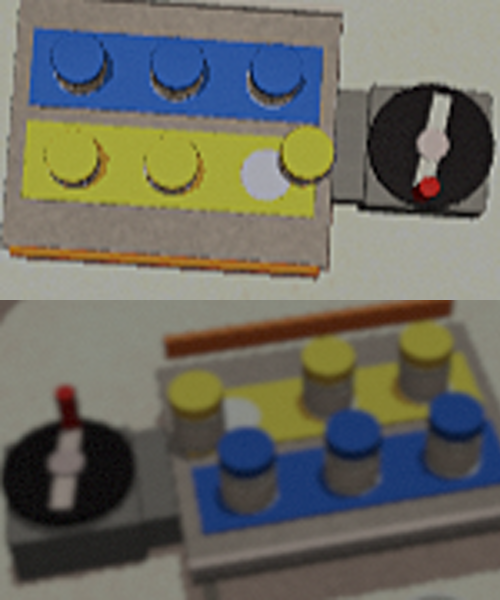

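```bash
python3 - <<'E'
from h import *
a=(307.1-.3,195.9-.3);b=(245.3-.3,219.8)
print(onz('top',a,.119),onz('scene',b,.119),tri(a,b))
# same bias check on yellow mid: spot .5907,.0415
a=(215+173*.3-.3,150+165*.3-.3);b=(180+328/3-.3,190+57/3-.3);print(onz('top',a,.119),onz('scene',b,.119),tri(a,b))
p=.5918,-.0858
plan((.591,-.083,.1845),(.591,-.083,.098))
E
```

```text
[ 0.59793419 -0.07546794  0.119     ] [ 0.60448745 -0.07453211  0.119     ] (array([ 0.59894315, -0.07495615,  0.1135398 ]), np.float64(0.0020073145361729724))
[0.58481737 0.03895249 0.119     ] [0.59472615 0.04010743 0.119     ] (array([0.58640054, 0.04055559, 0.11091896]), np.float64(0.0034014044162829593))
t 43.98 tcp [ 0.4382 -0.3113  0.1845] F [-0.3  0.   1. ] w 0.0597 grip 0.0
twist 0.15 tilt 0.03
(0.591, -0.083, 0.1845) [-1.436e+01  2.342e+01  1.000e-02]
(0.591, -0.083, 0.098) [-14.36  23.42   8.66]
```

Emit:
{"method": "move_arm", "body": {"rows": [-15.4, 24.4, 0, 0, -15.4, 24.4, 0, 0, -15.4, 24.4, 0, 0, -15.4, 24.4, 0, 0, -15.4, 24.4, 0, 0, -15.4, 24.4, 0, 0, -15.4, 24.4, 4, 0, -15.4, 24.4, 7, 0, -15.4, 24.4, 8.6, 0, -15.4, 24.4, 8.6, 0], "fingers": 0.8, "newtons": 50}}

```text
clock: 45.22
tcp_pos: [0.6006, -0.0758, 0.098]
orientation: [-0.068, -3.139, 0.0]
contact_force: [-0.2, 0.3, 1.2]
grip_width: 0.0682
gripper_force: 0.0
```

```bash
python3 - <<'E'
from h import *
s=r.grab_frame('scene');s=r.grab_frame('scene')
plan((.587,-.0441,.1))
cv2.imwrite('pics/s8.png',cv2.resize(s[190:290,180:360],(720,400),interpolation=cv2.INTER_CUBIC))
E
```

```text
t 45.33 tcp [ 0.602  -0.0759  0.0997] F [0.1 0.8 0.5] w 0.0683 grip 0.0
twist -0.03 tilt 0.08
(0.587, -0.0441, 0.1) [ 1.63  3.11 -0.03]
```

View pics/s8.png

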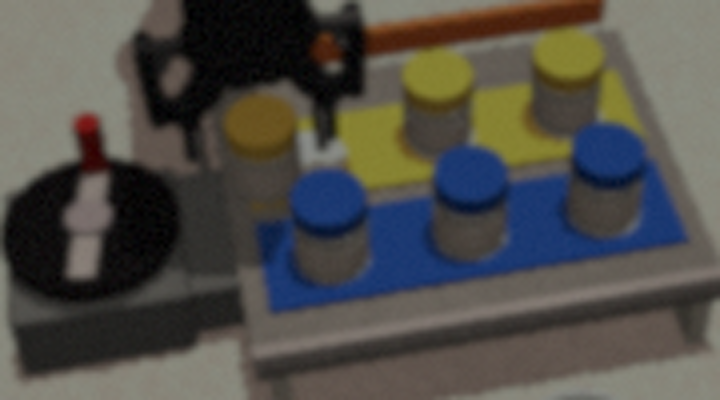

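Emit:
{"method": "move_arm", "body": {"rows": [0, 0, 0, 0, 0, 0, 0, 0, 0, 0, 0, 0, 0, 0, -0.7, 0, 0, 0, -1, 0, 1, 2, -1, 0, 1.6, 3.1, -1, 0, 1.6, 3.1, -1, 0, 1.6, 3.1, -1, 0, 1.6, 3.1, -1, 0], "fingers": 0}}

```text
clock: 46.58
tcp_pos: [0.5869, -0.0445, 0.1088]
orientation: [0.069, 3.141, -0.001]
contact_force: [-0.6, -1.1, -1.6]
grip_width: 0.0449
gripper_force: 51.1
```

```bash
python3 - <<'E'
from h import *
plan((.587,-.0441,.1))
E
```

```text
t 46.58 tcp [ 0.5869 -0.0445  0.1088] F [-0.6 -1.1 -1.6] w 0.0449 grip 51.1
twist -0.07 tilt 0.03
(0.587, -0.0441, 0.1) [-0.01  0.04  0.88]
```

Emit:
{"method": "move_arm", "body": {"rows": [0, 0, 0.5, 0, 0, 0, 0.8, 0, 0, 0, 1, 0, 0, 0, 1, 0, 0, 0, 1, 0]}}

```text
clock: 47.2
tcp_pos: [0.5866, -0.0441, 0.1002]
orientation: [-0.068, -3.141, -0.001]
contact_force: [-5.8, 0.2, 16.0]
grip_width: 0.0447
gripper_force: 52.7
```

Emit:
{"method": "move_arm", "body": {"rows": [0, 0, 0, 0, 0, 0, 0, 0, 0, 0, -4, 0, 0, 0, -8, 0, 5, -9, -8, 0, 8, -15, -8, 0, 11, -21, -8, 0, 14, -27, -8, 0, 14, -27, -8, 0, 14, -27, -8, 0], "fingers": 0.7}}

```text
clock: 48.45
tcp_pos: [0.432, -0.3122, 0.1789]
orientation: [-0.081, -3.14, 0.003]
contact_force: [0.4, -0.6, 0.9]
grip_width: 0.0599
gripper_force: 0.0
```

```bash
python3 chk.py 9; python3 - <<'E'
from h import *
plan((.4461,-.3706,.13),(.4461,-.3706,.061))
t=cv2.imread('pics/t9.png');s=cv2.imread('pics/s9.png')
for c in('red',):
    for uv,a in blobs(t,c,25): print(c,a,uv.round(1),onz('top',uv,.05).round(4))
a=cv2.resize(t[150:240,215:365],(500,300),interpolation=cv2.INTER_CUBIC);b=cv2.resize(s[190:290,180:360],(540,300),interpolation=cv2.INTER_CUBIC)
cv2.imwrite('pics/c9.png',np.vstack([a,b[:,:500]]))
E
```

```text
t 48.55 tcp [ 0.4351 -0.3078  0.1786] F [-0.3  0.4 -0.1] w 0.06 grip 0.0
twist -0.1 tilt 0.02
(0.5716, -0.1853, 0.16) [-13.1   12.84   1.86]
(0.5716, -0.1853, 0.105) [-13.1   12.84   7.36]
t 48.55 tcp [ 0.4351 -0.3078  0.1786] F [-0.3  0.4 -0.1] w 0.06 grip 0.0
twist -0.1 tilt 0.02
(0.4461, -0.3706, 0.13) [-1.38 -6.23  4.86]
(0.4461, -0.3706, 0.061) [-1.38 -6.23 11.76]
red 64 [223.7  90.7] [0.9272 0.1774 0.05  ]
red 75 [159.5 162.9] [0.6975 0.3629 0.05  ]
red 32 [343.5 205.5] [ 0.5814 -0.1917  0.05  ]
red 183 [147.9 254.3] [0.4226 0.3843 0.05  ]
red 42 [548.8 261.8] [ 0.4276 -0.8015  0.05  ]
```

View pics/c9.png

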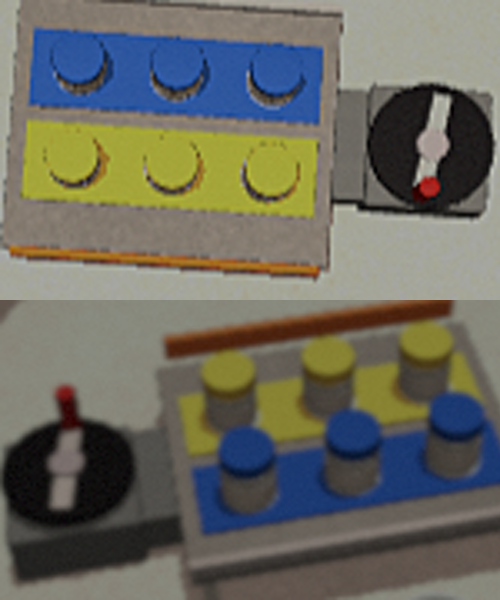

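Emit:
{"method": "move_arm", "body": {"rows": [-1.4, -6.2, 0, 0, -1.4, -6.2, 4, 0, -1.4, -6.2, 8, 0, -1.4, -6.2, 10, 0, -1.4, -6.2, 10, 0, -1.4, -6.2, 10, 0], "fingers": 0, "newtons": 30}}

```text
clock: 49.3
tcp_pos: [0.4479, -0.3697, 0.0795]
orientation: [0.065, 3.14, -0.0]
contact_force: [-1.0, -0.1, 0.5]
grip_width: -0.0001
gripper_force: 0.0
```

```bash
python3 - <<'E'
from h import *
plan((.4461,-.3706,.068),(.4461,-.3706,.061))
E
```

```text
t 49.3 tcp [ 0.4479 -0.3697  0.0795] F [-1.  -0.1  0.5] w -0.0001 grip 0.0
twist 0.08 tilt 0.06
(0.4461, -0.3706, 0.068) [ 0.17 -0.1   1.15]
(0.4461, -0.3706, 0.061) [ 0.17 -0.1   1.85]
```

Emit:
{"method": "move_arm", "body": {"rows": [0.2, -0.1, 0.6, 0, 0.2, -0.1, 1.1, 0, 0.2, -0.1, 1.5, 0, 0.2, -0.1, 1.9, 0, 0.2, -0.1, 2, 0, 0.2, -0.1, 2, 0, 0.2, -0.1, 2, 0]}}

```text
clock: 50.18
tcp_pos: [0.4448, -0.3714, 0.0607]
orientation: [0.068, 3.14, 0.001]
contact_force: [-5.0, 4.3, 22.0]
grip_width: 0.0001
gripper_force: 11.0
```

```bash
python3 - <<'E'
from h import *
plan((.4461,-.3706,.061))
E
```

```text
t 50.17 tcp [ 0.4448 -0.3714  0.0607] F [-5.   4.3 22. ] w 0.0001 grip 11.0
twist -0.05 tilt 0.07
(0.4461, -0.3706, 0.061) [-0.13  0.08 -0.03]
```

Emit:
{"method": "move_arm", "body": {"rows": [0, 0, -1, 0, 0, 0, -3, 0, 0, 0, -8, 0, 0, 0, -12, 0, 0, 0, -12, 0, 0, 0, -12, 0, 0, 0, -12, 0]}}

```text
clock: 51.05
tcp_pos: [0.4439, -0.3704, 0.1774]
orientation: [-0.067, -3.139, -0.002]
contact_force: [0.8, -0.6, 0.6]
grip_width: 0.0
gripper_force: 0.0
```

```bash
python3 - <<'E'
from h import *
plan()
t=r.grab_frame('top');s=r.grab_frame('scene')
a=cv2.resize(t[150:240,215:365],(500,300),interpolation=cv2.INTER_CUBIC);b=cv2.resize(s[190:290,180:360],(540,300),interpolation=cv2.INTER_CUBIC)
cv2.imwrite('pics/c10.png',np.vstack([a,b[:,:500]]))
E
```

```text
t 51.05 tcp [ 0.4439 -0.3704  0.1774] F [ 0.8 -0.6  0.6] w 0.0 grip 0.0
twist -0.01 tilt 0.15
```

View pics/c10.png

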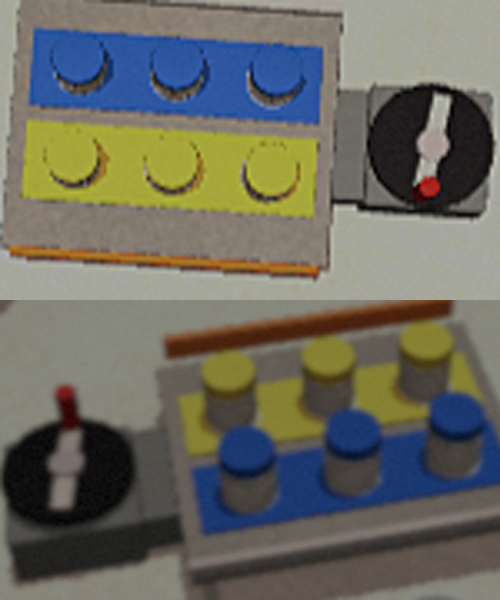

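All six jars are on their spots, the rail is up and the bell has been pressed.

```bash
python3 -c "
from bench import r
print(r.hand_in())"
```

```text
the job is handed in; nothing more can be done
None
```

Job handed in at about 51 s: the red jar is in the tub, all six jars stand on their spots, the crank is at its stop with the rail up, and the bell was pressed last; yellow_right got knocked aside around the time of the cranking, so I put it back with the rail already up, before the bell, and did not rewind the crank.

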